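# Centre-punch the drill spot on a bracket blank at the lab bench

### The job

Pick up the yellow spring-loaded centre punch, stand it on the steel bracket blank with its foot centred on the orange spot, and press it straight down until its spring snaps. Leave it standing there upright, let go and sprung back up. Do not snap it anywhere else, and do not shove either blank out of its place.

Things in the scene. Friction and masses are not known exactly. Their poses are not given: they have to be found in the camera images.
- punch: Loose upright centre punch, 139 mm tall, 0.56 kg, round about z. Dark steel foot: disc 60 mm across, 12 mm high, then a 34 mm sleeve up to 50 mm. Above it on a bright shaft the yellow barrel with two black bands, 28 mm across, 78 to 132 mm above the underside, domed cap to 139: grip it there from above, at about 108 mm; the foot hangs on. Origin: centre of the foot's underside; z up the barrel.
- punch_barrel (a joint): How far the barrel is pressed down towards the foot, in m: 0 = sprung up (start), 0.018 = stop. Pressing takes about 4 N at first, 7 N at 0.011, about 10 N at 0.012; then the hidden spring snaps and the force falls away to about 3 N just before the stop; past 0.0145 it has snapped. It springs back by itself when let go.
- orange_spot (a point): Centre of the orange spot, 40 mm across, painted on the blank to be punched: a loose flat steel plate 90 x 70 x 8 mm, 0.39 kg, lying on the bench. The point lies on its upper face, 8 mm above the bench, 10 mm from the plate's centre along its long (x) axis; z up. Two small black dots mark the other end.
- blue_spot (a point): Centre of the blue spot, 40 mm in diameter, on the upper face of a second blank of the same shape, size and weight. A bystander: not to be punched.

How it is judged:
By the outcome, as a careful person would: the job done as asked, in the order asked, and still so for the second after the job is handed in, with the robot touching nothing.
It also fails if it takes over 40 s, if anything falls off the work surface, if the arm or the gripper's body presses on something with over 40 N, if the wrist force passes 120 N, or if a joint passes its speed limit or range.

### The arm

A 6-joint arm with a two-finger parallel gripper is mounted at the origin on the work surface. World frame = base frame: x ahead of the robot, y to its left, z up, the work surface at z = 0. Lengths are in m, angles in rad, forces in N, time in s.
With the tool pointing down it reaches from about 0.15 to 0.775 m from the base axis. Payload 6.1 kg.
Tool frame: the origin (TCP) lies at the very end of the fingers, on their centre line; the grasp point (between the pads) lies robot.tcp_to_grasp behind it (robot.tcp_to_grasp is the distance from the TCP to the grasp point, in m); z points along the fingers, y is the line along which they close (so a half turn about z gives the same grasp; the last joint's range is limited). The gripper opens to 85 mm and grips with 20 to 120 N. Pads are 22 mm wide; open, the fingers measure 114 mm over their backs; the gripper's body (76 mm by 85 mm) begins 54 mm behind the grasp point. The pads swing forward as they close: fully open they stand 13 mm farther back than shut.
Start: joints at [-1.194, 0.126, -0.04, 1.405, 0, 1.571], TCP at [0.193, -0.488, 0.231] pointing down, gripper open.
Joint ranges: [-2.72, 2.72], [-0.95, 1.95], [-1.27, 1.35], [-1.78, 2.02], [-1.46, 1.47], [-3.14, 3.14]. Speed limits (rad/s): [2.39, 2.39, 3.01, 3.14, 3.14, 3.14].

### API

Orientations are given as [roll, pitch, yaw] about the fixed x, y, z axes, in that order (R = Rz(yaw) Ry(pitch) Rx(roll)).
In Python, from bench import robot gives the robot as it stands.
- The arm moves only by the tool send_path, called as a command line: name --argument value ..., lists and objects as JSON in quotes. Schema: {"type":"object","properties":{"rows":{"type":"object","properties":{"tx":{"type":"array","items":{"type":"number"},"minItems":1,"maxItems":20},"ty":{"type":"array","items":{"type":"number"},"minItems":1,"maxItems":20},"tz":{"type":"array","items":{"type":"number"},"minItems":1,"maxItems":20},"wx":{"type":"array","items":{"type":"number"},"minItems":1,"maxItems":20},"wy":{"type":"array","items":{"type":"number"},"minItems":1,"maxItems":20},"wz":{"type":"array","items":{"type":"number"},"minItems":1,"maxItems":20}},"additionalProperties":false,"required":["tx","ty","tz","wx","wy","wz"]},"jaw":{"type":"number"},"grip_n":{"type":"number"},"only":{"type":"string"},"quiet":{"type":"boolean"},"lines":{"type":"string"}},"required":["rows"],"additionalProperties":false}. rows is an object with one list for each field, all of the same length, 1 to 20, a row being the entries at one place: tx, ty, tz (the shift in cm), wx, wy, wz (a rotation vector in units of 0.05 rad); each row is the pose to reach, as a shift and turn from the pose commanded when the call began, along the tool's axes at that moment; what a row does not reach only later rows make up. A row lasts 1/10 s, in which the tool goes at most 0.05 m and 0.15 rad, less where a joint would pass 70% of its speed; a pose out of reach is approached as far as the arm can. jaw is the finger opening in m, set as the call begins (left out keeps the last). The fingers move at their own pace and stop on an object; grip_n is the grip in N (left out, the last holds). Time passes only in rows, so rows that do not move let the fingers close. The tool returns the time, the measured TCP pose, the force, the opening and the grip force at its end. only (a regular expression) keeps the lines of the reply that match it, lines (a string "A,B") keeps lines A to B, and quiet returns only ok. Input that does not fit is refused with a message, and nothing moves.
- robot.get_state(): the state, without advancing time (a new reading comes with each control period).
- robot.camera(name): name is "side" or "top" or "wrist"; returns the picture (400x640x3 uint8, red, green, blue); there is no depth.
- robot.camera_info(name): a dict with "intrinsics" (3x3 intrinsics, pixels), "D" ([k1, k2, p1, p2, k3] as OpenCV has them; the pictures are not rectified), "origin" and "rotation" of the camera in the world; the wrist camera has in their place "hand_eye" (4x4, takes a point from camera to tool coordinates, whose origin is the TCP and whose axes are the flange's). Camera axes: x right, y up, looking along -z (the intrinsics and any distortion apply to the point x, -y, -z); pixel columns grow to the right and rows downward; lengths in m; the calibration is good to about 2 mm. A picture is of the moment at which its call begins: read the wrist's pose just before it. camera_info takes no time and is no camera call.
- robot.sign_off(): hands the job in; it is judged then, once.
The state is a dict: "clock": time; "joints": joint angles; "joint_velocities": joint speeds; "joint_torque": joint torques, N m; "eef_pos": TCP position; "tcp_rot": TCP orientation; "force": force on the tool from outside, world axes, zero at the start; "moment": the same for the moment, N m; "finger_gap": finger opening in m; "grasp_force": force on a finger pad.
Only numpy, scipy, OpenCV 4.12 (cv2) and the standard library are available. Lean on these libraries where they do the work, as an engineer would, in place of code of your own. Each camera call takes 0.05 s, during which the arm holds its last target. There are 200 camera calls.

## Working session

There is one attempt and no reset: what is moved stays moved. The work goes in short steps, Python scripts to look and compute and a tool call to move; the robot and the scene stay as the last step left them, time stands still between calls to the robot, and variables do not carry over. Pictures are saved under pics/ and viewed, at most 10 in all, crops included, and the job is handed in when it is done.

```bash
ls; mkdir -p pics
```

Run:
```python
from bench import robot
import cv2,numpy as np
s=robot.get_state();print(s,robot.tcp_to_grasp)
for n in("side","top"):
    im=robot.camera(n);cv2.imwrite(f'pics/{n}0.png',im[...,::-1]);print(n,robot.camera_info(n))
print(robot.camera_info("wrist"))
```

```text
bench.py
pics
{'clock': 0.0, 'joints': array([-1.19398069e+00,  1.26412686e-01, -4.06264001e-02,  1.40540013e+00,
        7.06891729e-06,  1.57078608e+00]), 'joint_velocities': array([-0.00170334, -0.00068804,  0.00032779,  0.00151129,  0.00094455,
        0.00026854]), 'joint_torque': array([ 1.70057094e-03, -4.35919404e+01,  3.52921879e+01,  1.72439899e-02,
        1.89247330e-04,  4.39601720e-06]), 'eef_pos': array([ 0.19302953, -0.48778134,  0.23050291]), 'tcp_rot': array([-3.13994977e+00, -7.08573395e-06,  3.76825864e-01]), 'force': array([-0.19818161,  0.1890468 , -0.13891585]), 'moment': array([ 0.00817035, -0.00704248, -0.01477744]), 'grasp_force': 0.0, 'finger_gap': 0.08519823458700704} 0.0187
side {'intrinsics': array([[374.50191731,   0.        , 316.44144112],
       [  0.        , 374.50191731, 200.70024977],
       [  0.        ,   0.        ,   1.        ]]), 'D': array([-0.04586188,  0.        ,  0.        ,  0.        ,  0.        ]), 'origin': array([0.30142395, 0.68938489, 0.49252595]), 'rotation': array([ 1.00559414, -0.01996795, -2.80887673])}
top {'intr
[... 255 characters left out ...]
ray([0.40447721, 0.02351044, 0.8261453 ]), 'rotation': array([ 0.15337002, -0.00686532, -1.55600728])}
{'intrinsics': array([[356.36282397,   0.        , 319.51404246],
       [  0.        , 356.36282397, 204.23515965],
       [  0.        ,   0.        ,   1.        ]]), 'D': array([0.02698255, 0.        , 0.        , 0.        , 0.        ]), 'hand_eye': array([[ 2.45497067e-04,  9.65080537e-01,  2.61953233e-01,
         6.52499035e-02],
       [ 9.99999962e-01, -2.04298643e-04, -1.84507795e-04,
         1.22557487e-04],
       [-1.24548192e-04,  2.61953269e-01, -9.65080551e-01,
        -1.41864524e-01],
       [ 0.00000000e+00,  0.00000000e+00,  0.00000000e+00,
         1.00000000e+00]])}
```

View pics/top0.png

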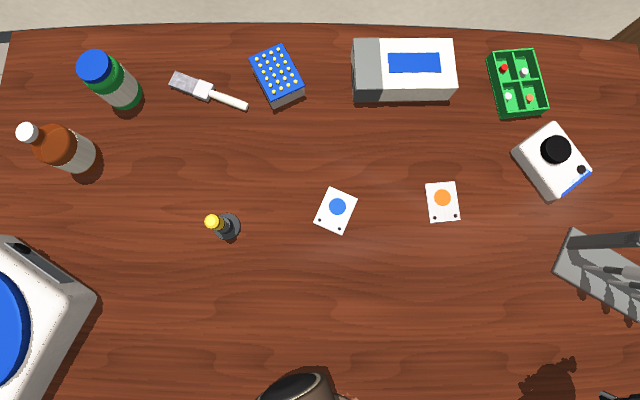

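View pics/side0.png

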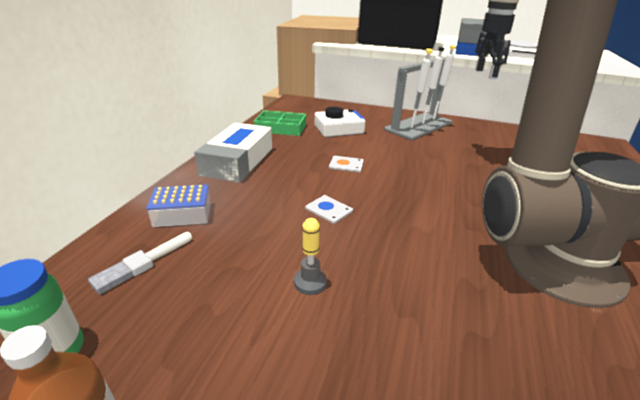

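The top view shows the punch with its cap at about (212,221) and foot at (230,227), the blue spot at (337,207) and the orange spot at (442,198). The side view shows the barrel at about (311,237), the foot at (311,283) and orange at (343,162).

Create h.py:
```python
from bench import robot
import cv2,numpy as np
from scipy.spatial.transform import Rotation as Ro
def ray(n,uv,state=None):
    c=robot.camera_info(n);p=cv2.undistortPoints(np.array([[uv]],float),c['intrinsics'],c['D'])[0,0]
    d=np.array([p[0],-p[1],-1.])
    if n=='wrist':
        H=c['hand_eye'];R=Ro.from_euler('xyz',state['tcp_rot']).as_matrix()
        return state['eef_pos']+R@H[:3,3],R@H[:3,:3]@d
    return c['origin'],Ro.from_euler('xyz',c['rotation']).as_matrix()@d
def onz(n,uv,z,state=None):
    o,d=ray(n,uv,state);return o+d*(z-o[2])/d[2]
def tri(a,b):
    (o1,d1),(o2,d2)=a,b
    t=np.linalg.lstsq(np.c_[d1,-d2],o2-o1,rcond=None)[0]
    p,q=o1+t[0]*d1,o2+t[1]*d2;return (p+q)/2,np.linalg.norm(p-q)
def blobs(im,lo,hi,box=None,amin=15):
    m=cv2.inRange(cv2.cvtColor(im,cv2.COLOR_RGB2HSV),lo,hi)
    if box:
        k=np.zeros_like(m);x0,y0,x1,y1=box;k[y0:y1,x0:x1]=1;m=m*k
    n,_,st,c=cv2.connectedComponentsWithStats(m)
    return [(c[i].round(2),st[i].tolist()) for i in range(1,n) if st[i,4]>=amin]
```

Run:
```python
from h import *
T=cv2.imread('pics/top0.png')[...,::-1].copy();S=cv2.imread('pics/side0.png')[...,::-1].copy()
for n,im,bo,bb,by,bf in(("top",T,(420,175,465,225),(310,180,365,240),(195,205,245,245),(205,205,245,245)),("side",S,(320,150,370,175),(300,190,360,225),(295,210,330,260),(285,255,335,300))):
    o=blobs(im,(5,130,150),(20,255,255),bo);b=blobs(im,(95,120,80),(125,255,255),bb)
    y=blobs(im,(20,100,60),(35,255,255),by,6);f=blobs(im,(0,0,0),(180,90,130),bf)
    print(n,'orange',o,[onz(n,q[0],.008) for q in o]);print(' blue',b,[onz(n,q[0],.008) for q in b]);print(' yel',y);print(' foot',f,[onz(n,q[0],.012) for q in f])
```

Run:
```python
import cv2
T=cv2.imread('pics/top0.png')[195:255,190:250];S=cv2.imread('pics/side0.png')[205:305,270:350]
cv2.imwrite('pics/crop.png',cv2.hconcat([cv2.resize(T,(400,400),interpolation=0),cv2.resize(S,(320,400),interpolation=0)]))
```

```text
top orange [(array([442.  , 197.24]), [434, 189, 17, 17, 212]), (array([423.11, 206.41]), [420, 204, 7, 5, 27]), (array([454.76, 222.57]), [440, 219, 25, 6, 83])] [array([ 0.53692972, -0.26407841,  0.008     ]), array([ 0.51529915, -0.21979468,  0.008     ]), array([ 0.47960621, -0.29148353,  0.008     ])]
 blue [(array([337.  , 206.05]), [329, 198, 17, 17, 214])] [array([ 0.51319767, -0.02530868,  0.008     ])]
 yel [(array([214.24, 221.92]), [204, 214, 22, 17, 254])]
 foot [(array([228.72, 227.05]), [214, 213, 26, 27, 428])] [array([0.4619727 , 0.21394725, 0.012     ])]
side orange [(array([352.35, 152.41]), [350, 150, 5, 5, 17]), (array([364.38, 154.87]), [356, 150, 14, 16, 108]), (array([342.8, 161.6]), [337, 160, 12, 4, 40]), (array([366.78, 169.29]), [363, 162, 7, 13, 41]), (array([345.29, 173.06]), [342, 172, 7, 3, 17])] [array([ 0.52925398, -0.33504144,  0.008     ]), array([ 0.49092996, -0.33155583,  0.008     ]), array([ 0.53951831, -0.26364834,  0.008     ]), array([ 0.46356813, -0.24175025,  0.008     ]), array([ 0.51407246, -0.19810537,  0.008     ])]
 blue [(array([325.55, 205.4 ]), [319, 202, 14, 8, 91])] [array([ 0.51485535, -0.02402454,  0.008     ])]
 yel [(array([310.52, 236.19]), [303, 218, 17, 37, 557])]
 foot [(array([310.79, 277.52]), [294, 257, 33, 38, 746])] [array([0.46453482, 0.21935544, 0.012     ])]
```

View pics/crop.png

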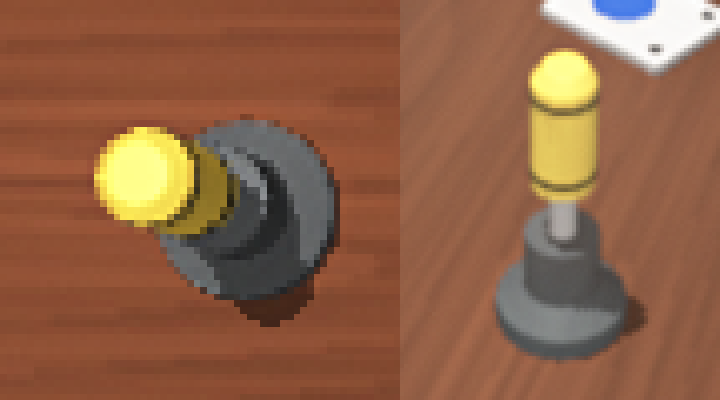

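The crop shows the disc centred at about (227,226.5) and the cap at (212,221.5) in the top view; in the side view the barrel axis is at column 310.5. Next I work out the shift.

Add to h.py:
```python
def shift(target,s=None):
    s=s or robot.get_state();return Ro.from_euler('xyz',s['tcp_rot']).as_matrix().T@(np.asarray(target)-s['eef_pos'])
```

Run:
```python
from h import *
print('cap top',onz('top',(211.75,221.5),.125),'disc',onz('top',(227.2,226.5),.007))
print('tri',tri(ray('top',(211.75,221.5)),ray('side',(310.5,223.5))))
print('side disc',onz('side',(310.8,281),.007))
print('shift',shift([.463,.216,.231]))
```

```text
cap top [0.4639829  0.22078688 0.125     ] disc [0.46348644 0.21858815 0.007     ]
tri (array([0.4649308 , 0.21920636, 0.13213241]), np.float64(0.003184894286205584))
side disc [0.46319483 0.2228552  0.007     ]
shift [ 5.09982850e-01 -5.55167235e-01  4.06062586e-04]
```

Units first: shifts go in cm and turns go in units of 0.05 rad. So -0.5585 m is -55.85, 0.511 m is 51.1.

send_path --rows '{"tx": [2,5,8,11,14,17,20,23,26,29,32,35,38,41,44,47,49.5,50.8,51.1,51.1],"ty": [-2.2,-5.5,-8.8,-12,-15.3,-18.6,-21.9,-25.1,-28.4,-31.7,-35,-38.2,-41.5,-44.8,-48.1,-51.4,-54.1,-55.5,-55.85,-55.85],"tz": [0,0,0,0,0,0,0,0,0,0,0,0,0,0,0,0,0,0,0,0],"wx": [0,0,0,0,0,0,0,0,0,0,0,0,0,0,0,0,0,0,0,0],"wy": [0,0,0,0,0,0,0,0,0,0,0,0,0,0,0,0,0,0,0,0],"wz": [0,0,0,0,0,0,0,0,0,0,0,0,0,0,0,0,0,0,0,0]}' --jaw 0.085 --grip_n 40

```text
clock: 2.1
eef_pos: [0.4694, 0.2027, 0.2309]
tcp_rot: [-3.128, 0.001, 0.401]
force: [0.0, -0.5, 0.4]
finger_gap: 0.0853
grasp_force: 0.0
```

Run:
```python
from h import *
s=robot.get_state();im=robot.camera('wrist');cv2.imwrite('pics/w1.png',im[...,::-1]);print(s['eef_pos'],s['tcp_rot'],s['force'])
print([(b,onz('wrist',b[0],.115,s)) for b in blobs(im,(20,100,60),(35,255,255),None,60)])
```

```text
[0.46938698 0.20265272 0.23092093] [-3.12839326e+00  1.47169899e-03  4.00917321e-01] [ 0.02248576 -0.52530976  0.35329499]
[((array([297.62, 196.16]), [277, 171, 41, 51, 1367]), array([0.46365823, 0.21944579, 0.115     ]))]
```

View pics/w1.png

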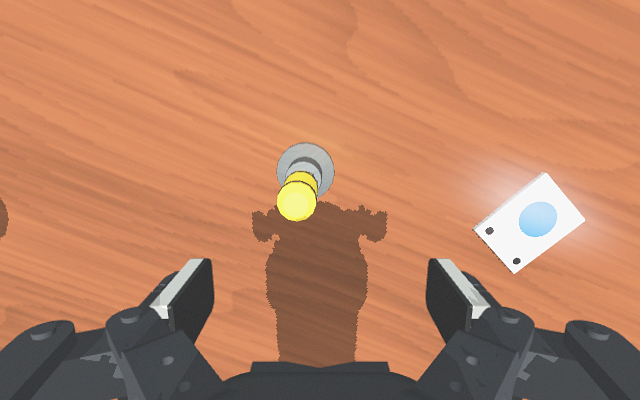

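The wrist view, taken while the arm was still settling, shows the cap at (297,201) and the foot at (305,170). It puts the punch at about (0.464, 0.219), which agrees with the other cameras. I'll let the arm settle and look again.

send_path --rows '{"tx": [0,0,0],"ty": [0,0,0],"tz": [0,0,0],"wx": [0,0,0],"wy": [0,0,0],"wz": [0,0,0]}'

```text
clock: 2.45
eef_pos: [0.4694, 0.2026, 0.2317]
tcp_rot: [-3.128, -0.0, 0.401]
force: [-0.3, -0.2, 0.1]
finger_gap: 0.0845
grasp_force: 0.0
```

Run:
```python
from h import *
s=robot.get_state();im=robot.camera('wrist');cv2.imwrite('pics/w2.png',im[...,::-1]);print(s['eef_pos'],s['tcp_rot'],s['joint_velocities'].round(3))
y=blobs(im,(20,100,60),(35,255,255),None,60);print([(b,onz('wrist',b[0],.12,s)) for b in y])
m=cv2.inRange(cv2.cvtColor(im,cv2.COLOR_RGB2HSV),(24,100,225),(35,255,255))
c=max(cv2.findContours(m,0,2)[0],key=cv2.contourArea);q=cv2.minEnclosingCircle(c);print(q,onz('wrist',q[0],.127,s))
f=blobs(im,(0,0,80),(180,60,215),(240,100,370,240),60);print(f,[onz('wrist',(b[1][0]+b[1][2]/2,b[1][1]+b[1][2]/2),.012,s) for b in f])
print(shift([.464,.2195,.0893],s))
```

```text
[0.46937519 0.20257272 0.23170412] [-3.12816813e+00 -4.64162749e-04  4.00644343e-01] [ 0.006  0.004  0.002 -0.002  0.001 -0.002]
[((array([297.67, 196.07]), [277, 171, 41, 50, 1364]), array([0.46500654, 0.21957936, 0.12      ]))]
((296.07537841796875, 201.173095703125), 19.57074737548828) [0.46286927 0.2193986  0.127     ]
[(array([306.97, 164.73]), [277, 143, 57, 54, 1777])] [array([0.46447695, 0.2191339 , 0.012     ])]
[ 0.00158621 -0.01576994  0.14262942]
```

To row units: -0.0158 m is -1.58, 0.0016 m is 0.16, -0.0135 rad is -0.27.

send_path --rows '{"tx": [0.1,0.16,0.16,0.16,0.16],"ty": [-0.8,-1.58,-1.58,-1.58,-1.58],"tz": [2,4.5,6.5,6.5,6.5],"wx": [-0.14,-0.27,-0.27,-0.27,-0.27],"wy": [0,0,0,0,0],"wz": [0,0,0,0,0]}'

```text
clock: 3.0
eef_pos: [0.4686, 0.2095, 0.1669]
tcp_rot: [-3.133, 0.0, 0.417]
force: [0.3, -0.2, 1.2]
finger_gap: 0.085
grasp_force: 0.0
```

Run:
```python
from h import *
s=robot.get_state();print(s['eef_pos'],s['tcp_rot'],s['joint_velocities'].round(3))
print(shift([.464,.2195,.0893],s))
```

```text
[0.46859285 0.20947439 0.16694799] [-3.13345264e+00  4.89149014e-04  4.16671480e-01] [-0.    -0.01   0.029  0.004 -0.001 -0.001]
[-0.00010436 -0.01039423  0.07773523]
```

```bash
python3 -c "
from h import *
print(robot.get_state()['joints'].round(3))"
```

```text
[ 0.416  0.112 -0.196  1.263  0.008  3.141]
```
j6 = +3.14 at limit! So yaw = ... j1 - j6?? down-tool: yaw = j1 - j6 + π... -1.194-1.571+π=.377 ✓.. So j6 increases with j1. Must turn by yaw: desire j6 ~ 1.57 → yaw world = .416-1.57+3.14=1.99. i.e., rotate world yaw + 1.57, rotation about tool z: -1.57 (tool z down). At orange: j1=-.46, yaw 1.99 → j6=.69. Fine. Could rotate less: -0.8 → j6 2.3; orange: 1.46. Good: 0.8 takes 6 rows at .15. World yaw → 1.2. With 0.8 camera location: fine. Rotate first, here at z=.167: fingertips above .139 cap top OK; gripper body 54+18.7 behind tcp. Good.

Joint 6 sits at its 3.14 limit, which is why the tool fell short. I'll turn the tool −0.8 rad about its z to free it.

send_path --rows '{"tx": [0,0,0,0,0,0,0,0],"ty": [-0.2,-0.5,-0.8,-1,-1,-1,-1,-1],"tz": [0,0,0,0,0,0,0,0],"wx": [0,0,0,0,0,0,0,0],"wy": [0,0,0,0,0,0,0,0],"wz": [-2.6,-5.4,-8.2,-11,-13.8,-16,-16,-16]}'

```text
clock: 3.8
eef_pos: [0.4652, 0.2189, 0.1677]
tcp_rot: [-3.137, -0.007, 1.214]
force: [0.2, -0.2, 0.4]
finger_gap: 0.0853
grasp_force: 0.0
```

Run:
```python
from h import *
s=robot.get_state();print(s['eef_pos'],s['tcp_rot'],s['joint_velocities'].round(3),s['joints'].round(3))
print(shift([.464,.2195,.0893],s))
R=Ro.from_euler('xyz',s['tcp_rot']);print((R.inv()*Ro.from_euler('xyz',[np.pi,0,s['tcp_rot'][2]])).as_rotvec())
```

```text
[0.46520777 0.21894053 0.16773506] [-3.13693743 -0.00687563  1.21404858] [ 0.     0.003 -0.009 -0.003 -0.001 -0.002] [ 0.435  0.111 -0.195  1.263  0.008  2.363]
[-0.00043683 -0.00096197  0.07843924]
[-4.65520591e-03 -6.87561781e-03  1.60038003e-05]
```

Now I descend with a tilt correction, pause, then close.

To row units: 0.0784 m is 7.84, 0.065 m is 6.5, -0.0069 rad is -0.138.

send_path --rows '{"tx": [0,0,0,0,0,0],"ty": [-0.1,-0.1,-0.1,-0.1,-0.1,-0.1],"tz": [2,4.5,6.5,7.84,7.84,7.84],"wx": [-0.094,-0.094,-0.094,-0.094,-0.094,-0.094],"wy": [-0.138,-0.138,-0.138,-0.138,-0.138,-0.138],"wz": [0,0,0,0,0,0]}'

```text
clock: 4.4
eef_pos: [0.4638, 0.2198, 0.0889]
tcp_rot: [-3.141, 0.001, 1.216]
force: [0.5, 0.1, 0.6]
finger_gap: 0.0852
grasp_force: 0.0
```

send_path --rows '{"tx": [0,0,0,0,0,0,0],"ty": [0,0,0,0,0,0,0],"tz": [0,0,0,0,0,0,0],"wx": [0,0,0,0,0,0,0],"wy": [0,0,0,0,0,0,0],"wz": [0,0,0,0,0,0,0]}' --jaw 0 --grip_n 40

```text
clock: 5.1
eef_pos: [0.464, 0.2198, 0.0887]
tcp_rot: [-3.141, 0.001, 1.217]
force: [1.6, -0.3, 3.9]
finger_gap: 0.0268
grasp_force: 40.6
```

send_path --rows '{"tx": [0,0,0,0,0],"ty": [0,0,0,0,0],"tz": [-1,-2.5,-4,-5,-5],"wx": [0,0,0,0,0],"wy": [0,0,0,0,0],"wz": [0,0,0,0,0]}' --grip_n 60

```text
clock: 5.6
eef_pos: [0.4638, 0.22, 0.1391]
tcp_rot: [-3.141, 0.0, 1.217]
force: [0.7, -0.5, -6.1]
finger_gap: 0.0265
grasp_force: 60.1
```

Run:
```python
from h import *
s=robot.get_state();print(shift([.537,-.264,s['eef_pos'][2]],s),s['grasp_force'])
```

```text
[-4.28636575e-01  2.36395516e-01  8.97973721e-06] 60.0786218047142
```

To row units: -0.4286 m is -42.86, -0.418 m is -41.8.

send_path --rows '{"tx": [-0.9,-2.7,-5.4,-9,-12.6,-16.2,-19.8,-23.4,-27,-30.6,-34.2,-37.3,-40,-41.8,-42.86,-42.86,-42.86,-42.86],"ty": [0.5,1.5,3,5,7,9,11,13,14.9,16.9,18.9,20.6,22,23.05,23.64,23.64,23.64,23.64],"tz": [0,0,0,0,0,0,0,0,0,0,0,0,0,0,0,0,0,0],"wx": [0,0,0,0,0,0,0,0,0,0,0,0,0,0,0,0,0,0],"wy": [0,0,0,0,0,0,0,0,0,0,0,0,0,0,0,0,0,0],"wz": [0,0,0,0,0,0,0,0,0,0,0,0,0,0,0,0,0,0]}'

```text
clock: 7.4
eef_pos: [0.5366, -0.2629, 0.1384]
tcp_rot: [-3.14, 0.001, 1.218]
force: [0.2, 0.5, -5.6]
finger_gap: 0.0269
grasp_force: 60.2
```

Run:
```python
from h import *
s=robot.get_state();print(s['eef_pos'],s['tcp_rot'],s['joints'].round(3))
T=robot.camera('top');S=robot.camera('side')
cv2.imwrite('pics/t2.png',T[...,::-1]);cv2.imwrite('pics/s2.png',S[...,::-1])
a=cv2.resize(T[140:260,380:500],(400,400),interpolation=0);b=cv2.resize(S[90:190,290:390],(400,400),interpolation=0)
cv2.imwrite('pics/c2.png',np.hstack([a,b])[...,::-1])
```

```text
[ 0.53664695 -0.26290546  0.13843076] [-3.13992002e+00  6.71846149e-04  1.21831460e+00] [-4.550e-01  2.780e-01 -5.500e-02  1.239e+00 -1.000e-03  1.468e+00]
```

View pics/c2.png

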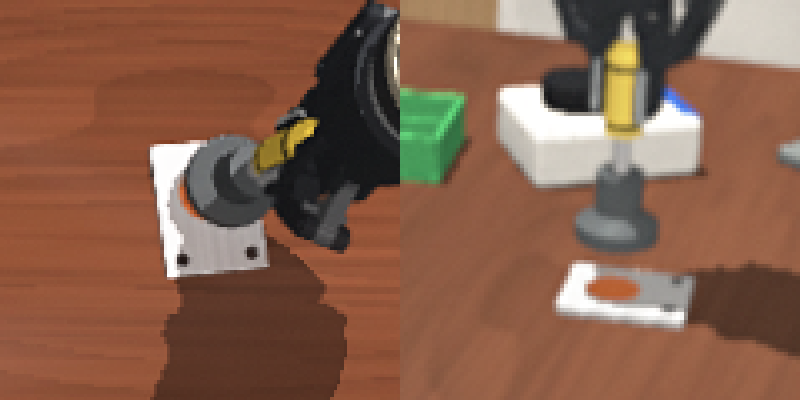

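The crops show the foot hanging above the blank: disc centre about (448.7,194.3) in the top view and (344.2,147) in the side view. The spot is still at (343,162) in the side view. I'll cast rays for both.

Run:
```python
from h import *
s=robot.get_state()
print('foot top',onz('top',(448.7,194.3),.056),'side',onz('side',(344.2,147),.056),'tri',tri(ray('top',(448.7,194.3)),ray('side',(344.2,147))))
print('spot top',onz('top',(442,197.24),.008))
S=cv2.imread('pics/s2.png')[...,::-1].copy();S0=cv2.imread('pics/side0.png')[...,::-1].copy()
for im in(S,S0):
    b=[q for q in blobs(im,(3,140,120),(16,255,255),(334,155,353,168),20)];print(b,[onz('side',q[0],.008) for q in b])
T=cv2.imread('pics/top0.png');m=cv2.inRange(cv2.cvtColor(T,cv2.COLOR_BGR2HSV),(0,0,170),(180,60,255))[175:230,420:470]
c=max(cv2.findContours(m,0,2)[0],key=cv2.contourArea);r=cv2.minAreaRect(c);c0=np.array(r[0])+[420,175]
P=[onz('top',q+np.array([420,175]),.008)[:2] for q in cv2.boxPoints(r)]
print('plate',np.mean(P,0),[np.linalg.norm(P[i]-P[i-1]) for i in range(4)])
```

```text
foot top [ 0.53577385 -0.26215019  0.056     ] side [ 0.53723223 -0.26002434  0.056     ] tri (array([ 0.53687597, -0.2624028 ,  0.0549062 ]), np.float64(0.0018475979435355777))
spot top [ 0.53692972 -0.26407841  0.008     ]
[(array([342.7 , 161.81]), [337, 160, 12, 5, 47])] [array([ 0.5394206 , -0.26222363,  0.008     ])]
[(array([342.89, 161.6 ]), [338, 160, 11, 4, 35])] [array([ 0.5392739 , -0.26374438,  0.008     ])]
plate [ 0.52792328 -0.26452105] [np.float64(0.09224825141732929), np.float64(0.0722344040789347), np.float64(0.09299448411183454), np.float64(0.07107282401576645)]
```

```bash
python3 -c "
from h import *
s=robot.get_state();print(shift([.538,-.2649,.0995],s))
R=Ro.from_euler('xyz',s['tcp_rot']);print((R.inv()*Ro.from_euler('xyz',[np.pi,0,s['tcp_rot'][2]])).as_rotvec())"
```

```text
[-0.00127461  0.00182843  0.03912553]
[-1.17180212e-03  9.66355751e-04 -5.66188967e-07]
```

send_path --rows '{"tx": [-0.05,-0.13,-0.13,-0.13,-0.13,-0.13,-0.13],"ty": [0.1,0.18,0.18,0.18,0.18,0.18,0.18],"tz": [1,2,3,3.6,3.9,3.9,3.9],"wx": [-0.02,-0.02,-0.02,-0.02,-0.02,-0.02,-0.02],"wy": [0.02,0.02,0.02,0.02,0.02,0.02,0.02],"wz": [0,0,0,0,0,0,0]}'

```text
clock: 8.2
eef_pos: [0.5381, -0.2662, 0.0997]
tcp_rot: [3.141, 0.0, 1.217]
force: [-0.1, -0.5, -5.1]
finger_gap: 0.0269
grasp_force: 60.0
```

Run:
```python
from h import *
s=robot.get_state();print(s['eef_pos'],s['tcp_rot'],s['force'])
T=robot.camera('top');S=robot.camera('side');W=robot.camera('wrist')
for n,i in(('t3',T),('s3',S),('w3',W)):cv2.imwrite(f'pics/{n}.png',i[...,::-1])
a=cv2.resize(T[160:240,410:490],(400,400),interpolation=0);b=cv2.resize(S[110:180,310:380],(400,400),interpolation=0)
cv2.imwrite('pics/c3.png',np.hstack([a,b])[...,::-1])
```

```text
[ 0.53809269 -0.26619475  0.09968269] [3.14135296e+00 2.23320836e-04 1.21685974e+00] [-0.1262465  -0.45011332 -5.11268031]
```

View pics/c3.png

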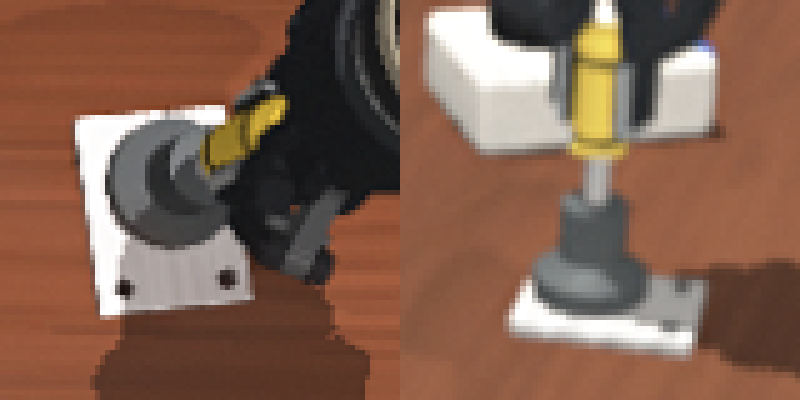

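View pics/w3.png

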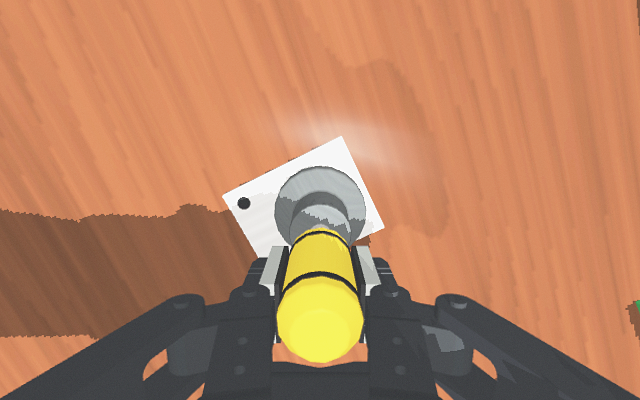

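In the top crop the disc centre is at about (444.2,196.4). In the wrist view the disc is about x 274–366 with its top at row 166, and the plate corners are (341,136), (384,228) and (222,195). I'll compare the foot with the spot in each camera.

Run:
```python
from h import *
s=robot.get_state()
print('foot top',onz('top',(444.2,196.4),.017),'spot top',onz('top',(442,197.24),.008))
w=lambda u,v,z:onz('wrist',(u,v),z,s)
A,B,C=w(341,136,.008),w(384,228,.008),w(222,195,.008)
e=(C-A)/np.linalg.norm(C-A);print('edges',np.linalg.norm(A-B),np.linalg.norm(A-C),'spot w',(A+B)/2+.035*e)
l,r,t=w(274,212,.02),w(366,212,.02),w(320,166,.023)
o=robot.camera_info('wrist');v=t-(l+r)/2
print('foot w width',np.linalg.norm(l-r),(l+r)/2,'top edge',t,np.linalg.norm(v))
# far edge of the upper disc: centre lies 30 mm toward the camera from t
cam,_=ray('wrist',(320,200),s);d=cam-t;d[2]=0;d/=np.linalg.norm(d);print('foot w from far edge',t+.03*d)
x0,y0=410+107*.2,160+182*.2;x=310+(532-400)*.175;x1=310+(650-400)*.175;yb=110+312*.175
print('side foot',onz('side',((x+x1)/2,110+279*.175),.018))
print('side front edge',onz('side',((x+x1)/2,yb),.011))
```

```text
foot top [ 0.53746531 -0.266048    0.017     ] spot top [ 0.53692972 -0.26407841  0.008     ]
edges 0.0698413297811194 0.08868541084752575 spot w [ 0.53598766 -0.26457493  0.008     ]
foot w width 0.05967049712829977 [ 0.53801885 -0.26616683  0.02      ] top edge [ 0.54857118 -0.23752231  0.023     ] 0.030673448605209076
foot w from far edge [ 0.55851533 -0.20921835  0.023     ]
side foot [ 0.53776752 -0.26196558  0.018     ]
side front edge [ 0.53121668 -0.23994736  0.011     ]
```

The foot is about (+1, −1.5) mm off the spot. I'll correct that, then touch down.

To row units: -0.0015 m is -0.15, 0.0015 m is 0.15.

send_path --rows '{"tx": [0.06,0.11,0.11,0.11,0.11,0.11,0.11,0.11],"ty": [-0.08,-0.15,-0.15,-0.15,-0.15,-0.15,-0.15,-0.15],"tz": [0,0,0,0.15,0.3,0.45,0.6,0.6],"wx": [0,0,0,0,0,0,0,0],"wy": [0,0,0,0,0,0,0,0],"wz": [0,0,0,0,0,0,0,0]}'

```text
clock: 9.15
eef_pos: [0.5372, -0.2646, 0.0942]
tcp_rot: [3.14, 0.0, 1.217]
force: [-1.8, 2.1, 4.8]
finger_gap: 0.0265
grasp_force: 61.3
```

send_path --rows '{"tx": [0,0,0,0,0],"ty": [0,0,0,0,0],"tz": [0.2,0.4,0.6,0.7,0.7],"wx": [0,0,0,0,0],"wy": [0,0,0,0,0],"wz": [0,0,0,0,0]}'

```text
clock: 9.65
eef_pos: [0.5372, -0.2646, 0.0872]
tcp_rot: [3.141, 0.0, 1.217]
force: [-2.1, 2.4, 6.8]
finger_gap: 0.0264
grasp_force: 61.4
```

send_path --rows '{"tx": [0,0,0,0,0,0],"ty": [0,0,0,0,0,0],"tz": [0.15,0.3,0.45,0.6,0.7,0.7],"wx": [0,0,0,0,0,0],"wy": [0,0,0,0,0,0],"wz": [0,0,0,0,0,0]}'

```text
clock: 10.25
eef_pos: [0.5372, -0.2646, 0.0803]
tcp_rot: [3.14, 0.0, 1.217]
force: [-1.9, 0.5, 4.5]
finger_gap: 0.0266
grasp_force: 61.3
```

To row units: 0.001 m is 0.1.

send_path --rows '{"tx": [0,0],"ty": [0,0],"tz": [0.1,0.1],"wx": [0,0],"wy": [0,0],"wz": [0,0]}'

```text
clock: 10.45
eef_pos: [0.5372, -0.2646, 0.079]
tcp_rot: [3.141, 0.0, 1.217]
force: [-1.1, 1.6, 3.3]
finger_gap: 0.0267
grasp_force: 61.1
```

send_path --rows '{"tx": [0,0],"ty": [0,0],"tz": [0.1,0.1],"wx": [0,0],"wy": [0,0],"wz": [0,0]}'

```text
clock: 10.65
eef_pos: [0.5372, -0.2646, 0.0788]
tcp_rot: [3.14, 0.0, 1.217]
force: [-2.4, 2.7, 10.4]
finger_gap: 0.0268
grasp_force: 62.0
```

It bottomed out: the force fell to 3 N, then rose at the stop. Next I let it spring back up under grip, then check.

To row units: -0.017 m is -1.7, -0.016 m is -1.6.

send_path --rows '{"tx": [0,0,0,0,0,0,0,0],"ty": [0,0,0,0,0,0,0,0],"tz": [-0.2,-0.5,-0.8,-1.1,-1.4,-1.6,-1.7,-1.7],"wx": [0,0,0,0,0,0,0,0],"wy": [0,0,0,0,0,0,0,0],"wz": [0,0,0,0,0,0,0,0]}'

```text
clock: 11.45
eef_pos: [0.5372, -0.2646, 0.0947]
tcp_rot: [3.141, 0.0, 1.217]
force: [-0.2, 1.4, 4.5]
finger_gap: 0.0266
grasp_force: 61.2
```

send_path --rows '{"tx": [0,0,0,0],"ty": [0,0,0,0],"tz": [0,0,-0.05,-0.05],"wx": [0,0,0,0],"wy": [0,0,0,0],"wz": [0,0,0,0]}' --grip_n 20

```text
clock: 11.85
eef_pos: [0.5371, -0.2646, 0.095]
tcp_rot: [3.141, 0.0, 1.217]
force: [0.7, 1.5, 4.5]
finger_gap: 0.0267
grasp_force: 61.2
```

send_path --rows '{"tx": [0,0,0,0,0,0],"ty": [0,0,0,0,0,0],"tz": [0,0,0,0,0,0],"wx": [0,0,0,0,0,0],"wy": [0,0,0,0,0,0],"wz": [0,0,0,0,0,0]}' --jaw 0.085 --grip_n 20

```text
clock: 12.45
eef_pos: [0.5369, -0.2646, 0.0949]
tcp_rot: [-3.141, 0.0, 1.217]
force: [-0.1, -0.5, -0.3]
finger_gap: 0.0851
grasp_force: 0.0
```

Run:
```python
from h import *
T=robot.camera('top');S=robot.camera('side');W=robot.camera('wrist')
for n,i in(('t4',T),('s4',S),('w4',W)):cv2.imwrite(f'pics/{n}.png',i[...,::-1])
b=cv2.resize(S[90:180,310:400],(400,400),interpolation=0);w=cv2.resize(W,(400,250),interpolation=3);w=np.vstack([w,np.zeros((150,400,3),np.uint8)])
cv2.imwrite('pics/c4.png',np.hstack([b,w])[...,::-1])
```

```text
(no output)
```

View pics/c4.png

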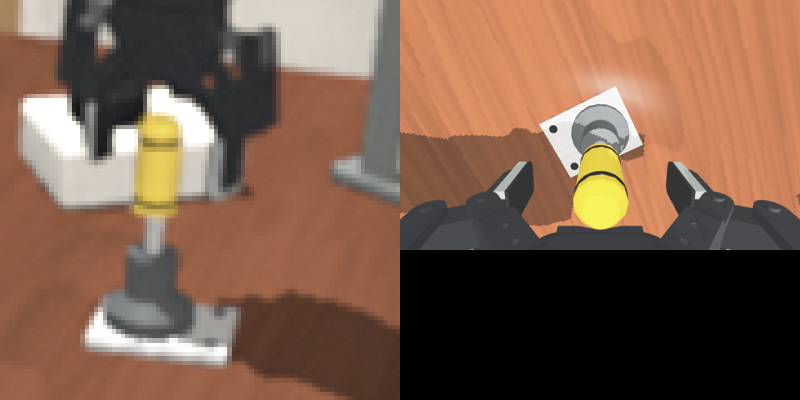

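The punch stands upright and free on the blank, with the barrel sprung up and the fingers clear of it. I'll retreat straight up and check the centring from above.

To row units: -0.15 m is -15, -0.14 m is -14.

send_path --rows '{"tx": [0,0,0,0,0,0,0,0,0,0],"ty": [0,0,0,0,0,0,0,0,0,0],"tz": [-1,-3,-6,-9,-12,-14,-15,-15,-15,-15],"wx": [0,0,0,0,0,0,0,0,0,0],"wy": [0,0,0,0,0,0,0,0,0,0],"wz": [0,0,0,0,0,0,0,0,0,0]}'

```text
clock: 13.6
eef_pos: [0.5364, -0.2643, 0.2435]
tcp_rot: [-3.139, -0.0, 1.217]
force: [1.1, -0.6, 0.1]
finger_gap: 0.0849
grasp_force: 0.0
```

Run:
```python
from h import *
s=robot.get_state();W=robot.camera('wrist');T=robot.camera('top');cv2.imwrite('pics/w5.png',W[...,::-1])
cv2.imwrite('pics/c5.png',np.hstack([cv2.resize(W[100:300,220:420],(400,400),interpolation=0),cv2.resize(T[160:240,410:490],(400,400),interpolation=0)])[...,::-1])
print(s['eef_pos'],s['tcp_rot'])
```

```text
[ 0.53644791 -0.26425139  0.24345671] [-3.13909354e+00 -4.37758723e-05  1.21687901e+00]
```

View pics/c5.png

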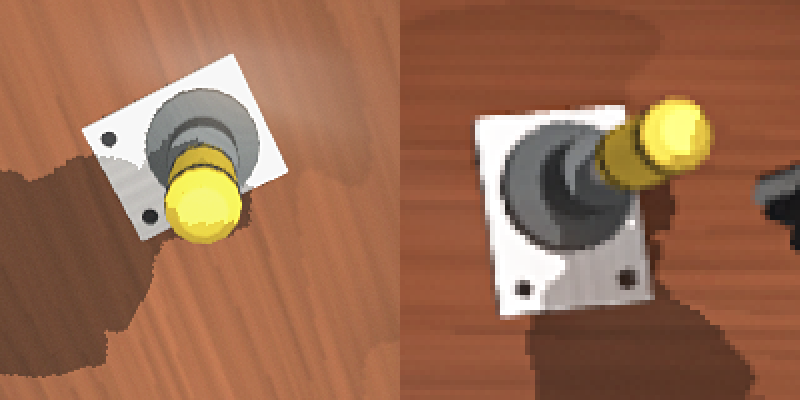

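The punch stands upright on the blank. In the wrist crop the plate corners are (234,54), (83,128), (144,240) and (287,170), with the disc spanning 146–259 and its top at row 88.

Run:
```python
from h import *
s=robot.get_state();w=lambda x,y,z:onz('wrist',(220+x/2,100+y/2),z,s)
A,B,C,D=[w(*p,.008) for p in((234,54),(83,128),(144,240),(287,170))]
e=(B+C-A-D);e/=np.linalg.norm(e);sp=(A+B+C+D)/4-.01*e
t=w(202,88,.02);tx=Ro.from_euler('xyz',s['tcp_rot']).as_matrix()[:,0]
f=(w(146,144,.018)+w(259,144,.018))/2
print(np.linalg.norm(A-B),np.linalg.norm(A-D),'spot',sp,'foot',f,t-.03*tx, 'top: foot',onz('top',(410+(502+637)/2*.2-80,160+185*.2),.014),'spot',onz('top',(442,197.24),.008))
```

```text
0.0886582097258207 0.06800469518990496 spot [ 0.53767112 -0.26463969  0.008     ] foot [ 0.53738402 -0.26405374  0.018     ] [ 0.53679047 -0.26479658  0.01999938] top: foot [ 0.53657647 -0.26637563  0.014     ] spot [ 0.53692972 -0.26407841  0.008     ]
```

```bash
python3 -c "
from bench import robot
print(robot.sign_off())"
```

```text
the job is handed in; nothing more can be done
None
```

The punch snapped once on the orange spot and now stands there upright, released and sprung back up, its foot about 1–2 mm from the spot's centre; I never touched the blue blank and saw no shift in the orange one, and I handed the job in at about 14 s.

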